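# Set the mitre guide one hole over

## Task

The saw is out of the mitre guide and its swing arm is pinned square. Hook a fingertip under the red pull ring, lift the spring index pin out of its hole, swing the arm one hole to your left (as seen from the robot) and let the pin drop fully home in that hole. Then take the finger out of the ring; nothing is to be picked up, and everything else on the bench, the lath on the guide's bed included, stays where it lies.

Things in the scene. Friction and masses are not known exactly. Their poses are not given: they have to be found in the camera images.
- mitre_base: blue hand mitre guide, screwed down, its saw lifted out: bed 420 x 90 mm (top 50 mm above the bench) with aluminium fence; on the robot's side a flat steel quadrant (top 30 mm up, 166 to 228 mm from the pivot) with seven 10 mm holes at 15 degrees. Origin: on the bench under the pivot; x square to the fence, from the operator's side to the fence; y along the fence, to the robot's left; z up
- pivot (a point): upright axis of the swing arm, at the fence line of the mitre guide, 42 mm above the bench. The arm also carries two steel saw guide columns, 133 mm high, on its centre line, the nearer one 125 mm from the pivot (30 mm across at its foot, 14 mm above, head 18 mm wide)
- swing_arm (a joint): angle (rad) of the aluminium swing arm, a bar 34 mm wide, top 42 mm above the bench, reaching from the pivot towards the robot over the quadrant: 0 = square to the fence (middle hole), growing as its near end swings to the robot's left; next hole at 0.2618 (15 degrees). With the pin out about 1 N at the ring moves it; it stays where it is left; end stops at 0.82 either way
- index_pin (a joint): lift (m) of the spring index pin: 0 = down, its rounded 8 mm nose 10 mm deep in a hole, locking the arm; clear of the quadrant above 0.010; stop at 0.020. The spring presses it down with 5 N at 0, 9 N at the stop. Let down between holes it rides on the quadrant at 0.010 and drops into a hole that it is pushed over
- ring (a point): centre of the red pull ring fixed on the index pin, 187 mm from the pivot, 99 mm above the bench with the pin down. Round, 51 mm inside, 6 mm wire; it does not flap: it faces along the arm, its top leaning 40 degrees from upright towards the pivot, so a finger slanting down from the robot's side goes through. This point's axes: x along the arm towards the pivot, z up; it moves with arm and pin
- ring_top (a point): underside of the top of the pull ring, where a hooked finger bears: 26 mm from the ring's centre, 118 mm above the bench with the pin down. Beyond the ring about 45 mm are free to the nearer guide column; below it is the arm, and under the ring's foot (205 mm from the pivot) the pin's barrel, 26 mm across, its top 68 mm above the bench
- hole_start (a point): centre, in the quadrant's upper face, of the middle hole, where the pin sits at the start, 205 mm from the pivot
- hole_next (a point): centre, in the quadrant's upper face, of the next hole to the left as seen from the robot, 205 mm from the pivot
- pine_lath: loose pine lath 300 x 45 x 20 mm lying on the bed of the mitre guide, against its fence; origin: centre of its underside, y along its length
- oil_jar: amber glass jar of wood oil with dark lid, 62 mm across, 85 mm high; origin: centre of its underside
- brush_pot: blue ceramic pot 72 mm across, 90 mm high, with brushes that stand up to 175 mm; origin: centre of its underside
- pen_stand: wood-burning pen with cork grip lying in its stand, white foot 100 x 60 mm, in all about 200 mm long and 100 mm high; origin: centre of the foot's underside
- cork_block: cork sanding block 105 x 60 x 32 mm; origin: centre of its underside
- carpenter_pencil: flat green carpenter's pencil 178 x 14 x 8 mm; origin: on its underside, x along it
- round_blank: round pine blank 96 mm across, 14 mm thick, lying flat; origin: centre of its underside

How it is judged:
By the outcome, as a careful person would: the job done as asked, in the order asked, and still so for the second after the job is handed in, with the robot touching nothing.
It also fails if it takes over 48 s, if anything falls off the work surface, if the arm or the gripper's body presses on something with over 40 N, if the wrist force passes 120 N, or if a joint passes its speed limit or range.

## Robot

A 7-joint arm with a two-finger parallel gripper is mounted at the origin on the work surface. World frame = base frame: x ahead of the robot, y to its left, z up, the work surface at z = 0. Lengths are in m, angles in rad, forces in N, time in s.
With the tool pointing down it reaches from about 0.4 to 0.85 m from the base axis. Payload 10.4 kg.
Tool frame: the origin (TCP) lies between the finger pads; the fingertips stand 25 mm ahead of it and the grasp point (between the pads) lies 6 mm ahead of it; z points along the fingers, y is the line along which they close (so a half turn about z gives the same grasp; the last joint's range is limited). The gripper opens to 87 mm and grips with 3 to 60 N. Pads are 19 mm wide; open, the fingers measure 117 mm over their backs; the gripper's body (75 mm by 190 mm) begins 51 mm behind the grasp point.
Start: joints at [1.229, 0.332, -0.065, 1.46, 0.022, 1.35, -0.088], TCP at [0.196, -0.594, 0.248] pointing down, gripper open.
Joint ranges: [-2.6, 2.6], [-0.5, 2.12], [-1.47, 1.34], [0.16, 2.42], [-1.27, 4.41], [0.06, 2.06], [-2.6, 2.6]. Speed limits (rad/s): [2.22, 2.22, 2.79, 2.79, 3.14, 3.14, 3.14].

## Interface

Orientations are given as a unit quaternion [x, y, z, w].
In Python, from cell import manip gives the robot as it stands.
- The arm moves only by the tool apply_moves, never from a script. Its argument "series" is a list of rows, each an object with "fingers": the opening, from -1 (shut) to 1 (fully open), so that 0 is half open; "linear": the shift along the tool's x, y, z in cm, a list of three; "twist": the turn, a rotation vector about the tool's x, y, z in rad, a list of three. In form: [{"fingers": fingers, "linear": [dx, dy, dz], "twist": [wx, wy, wz]}, ...]. A call has 1 to 8 rows; each row is the pose to reach, as a shift and turn from the pose commanded when the call began, along the tool's axes at that moment; what a row does not reach only later rows make up. A row lasts 1/8 s, in which the tool goes at most 62.5 mm and 10.7 degrees, less where a joint would pass 70% of its speed; a pose out of reach is approached as far as the arm can. A call with a gripper value outside its range is refused whole. The fingers move at their own pace and stop on an object; "grip_force" is the grip in N (left out, the last holds). Time passes only in rows, so rows that repeat a pose let the fingers close. It gives the time, the measured TCP pose, the force, the opening and the grip force at its end, in the units of the state.
- manip.state(): the state, without advancing time (a new reading comes with each control period).
- manip.camera(name): name is "side" or "top"; returns a dict with "frame" (400x640x3 uint8, blue, green, red), "depth" (400x640 float32, m along the optical axis (not along the pixel's ray), 0 where there is no reading), "intrinsics" (3x3 intrinsics, pixels), "k1" (the pictures are not rectified: a ray, as slopes to the right and down, at radius r is drawn at 1 + k1 r^2 times it, then the intrinsics apply), "rvec" (rotation vector, rad) and "tvec" (3), from world to camera coordinates, as OpenCV has them. Camera axes: x right, y down, z forward; pixel columns grow to the right and rows downward; lengths in m; the calibration is good to about 2 mm. A picture is of the moment at which its call begins.
- manip.sign_off(): hands the job in; it is judged then, once.
The state is a dict: "t": time; "qpos": joint angles; "dq": joint speeds; "joint_torque": joint torques, N m; "tcp_pos": TCP position; "orientation": TCP orientation; "contact_force": force on the tool from outside, world axes, zero at the start; "torque": the same for the moment, N m; "grip_width": opening from 0.0 (shut) to 1.0 (fully open); "grasp_force": force on a finger pad.
Only numpy, scipy, OpenCV 4.12 (cv2) and the standard library are available. Lean on these libraries where they do the work, as an engineer would, in place of code of your own. Each camera call takes 0.05 s, during which the arm holds its last target. There are 200 camera calls.

## Working session

There is one attempt and no reset: what is moved stays moved. The work goes in short steps, Python scripts to look and compute and a tool call to move; the robot and the scene stay as the last step left them, time stands still between calls to the robot, and variables do not carry over. Pictures are saved under pics/ and viewed, at most 10 in all, crops included, and the job is handed in when it is done.

Besides the shell and the picture viewer there is one more tool, called as a command line: name --argument value ..., lists and objects as JSON in quotes. apply_moves: Moves the arm, as the interface text tells. Its arguments: {"type":"object","properties":{"series":{"type":"array","items":{"type":"object","properties":{"fingers":{"type":"number"},"linear":{"type":"array","items":{"type":"number"}},"twist":{"type":"array","items":{"type":"number"}}}}},"grip_force":{"type":"number"}},"required":["series"]}

```bash
mkdir -p pics; ls; cat > h.py <<'E'
import numpy as np, cv2
from cell import manip
from scipy.spatial.transform import Rotation as R
def cam(n):
    c=manip.camera(n); c['R']=cv2.Rodrigues(np.array(c['rvec'],float))[0]; c['t']=np.array(c['tvec'],float).ravel(); c['K']=np.array(c['intrinsics'],float); return c
def rays(c,uv):
    uv=np.atleast_2d(np.array(uv,float)); K=c['K']
    d=np.stack([(uv[:,0]-K[0,2])/K[0,0],(uv[:,1]-K[1,2])/K[1,1]],1); s=d.copy()
    for _ in range(20): s=d/(1+c['k1']*(s**2).sum(1,keepdims=True))
    return s
def pts(c,uv):  # by depth
    uv=np.atleast_2d(np.array(uv,int)); s=rays(c,uv); z=c['depth'][uv[:,1],uv[:,0]][:,None]
    return (np.c_[s*z,z]-c['t'])@c['R']
def plane(c,uv,h):
    s=rays(c,uv); d=np.c_[s,np.ones(len(s))]@c['R']; o=-c['R'].T@c['t']
    return o+d*((h-o[2])/d[:,2])[:,None]
E
python3 - <<'E'
from h import *
for n in('side','top'):
    c=cam(n); cv2.imwrite(f'pics/{n}0.png',c['frame']); print(n,c['K'].tolist(),c['k1'],-c['R'].T@c['t'],c['R'][2])
s=manip.state(); print({k:s[k] for k in('t','tcp_pos','orientation','grip_width','contact_force')})
E
```

```text
pics
side [[371.375331837178, 0.0, 316.1084918239452], [0.0, 371.375331837178, 197.2642334755314], [0.0, 0.0, 1.0]] -0.029496457395845447 [0.31094103 0.58794572 0.72133297] [ 0.2977918  -0.65059501 -0.69860302]
top [[364.57255349792325, 0.0, 314.63180882431584], [0.0, 364.57255349792325, 197.47031098587323], [0.0, 0.0, 1.0]] -0.030339893191519175 [0.43535037 0.01654066 1.07874956] [ 0.1335043  -0.01018402 -0.99099591]
{'t': 0.1, 'tcp_pos': array([ 0.19578702, -0.59323351,  0.24684727]), 'orientation': array([ 9.87322910e-01,  1.58723340e-01, -1.31241849e-04, -5.96244112e-04]), 'grip_width': 0.9998809702608071, 'contact_force': array([-0.28790096,  0.22365413,  0.26793161])}
```

View pics/side0.png

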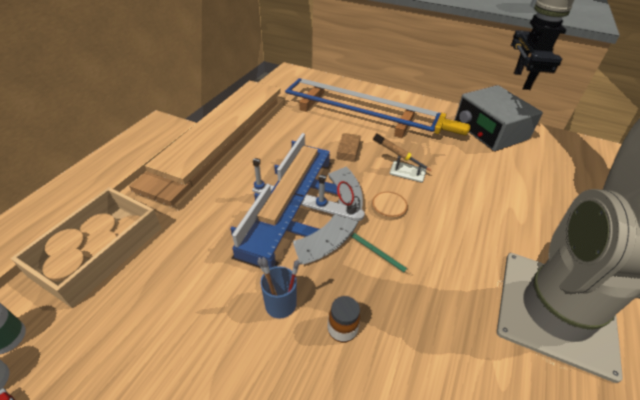

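View pics/top0.png

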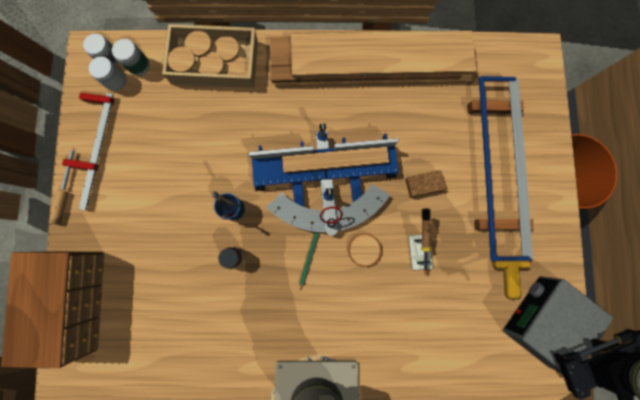

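The side view shows the red ring at about (346,192) above the quadrant. The top view shows it at (331,215), with the arm running from about (322,135) to (334,235), the pot at (229,207) and the jar at (230,258).

```bash
python3 - <<'E'
from h import *
from scipy.optimize import least_squares
C={n:cam(n) for n in('top','side')}
el={}
for n,(x0,y0,x1,y1) in {'top':(312,198,352,232),'side':(330,172,364,212)}.items():
    c=C[n]; f=c['frame'][y0:y1,x0:x1].astype(int); m=((f[...,2]-f[...,1]>50)&(f[...,2]-f[...,0]>50)).astype(np.uint8)
    k,l,st,_=cv2.connectedComponentsWithStats(m); j=1+np.argmax(st[1:,4]); m=(l==j)
    ys,xs=np.nonzero(m); p=np.c_[xs+x0,ys+y0]
    cont=max(cv2.findContours(m.astype(np.uint8),cv2.RETR_EXTERNAL,2)[0],key=cv2.contourArea)+np.array([x0,y0])
    el[n]=cv2.fitEllipse(cont); print(n,len(p),el[n],p.min(0),p.max(0))
    P=pts(c,p); P=P[(P[:,2]>.06)&(P[:,2]<.15)]; print(len(P),np.median(P,0),P.min(0),P.max(0))
A=[];b=[]
for n in C:
    c=C[n]; d=np.r_[rays(c,el[n][0])[0],1]@c['R']; d/=np.linalg.norm(d); M=np.eye(3)-np.outer(d,d); A.append(M); b.append(M@(-c['R'].T@c['t']))
X=np.linalg.solve(sum(A),sum(b)); print('ring',X,[np.linalg.norm(a@X-q) for a,q in zip(A,b)])
# quadrant by depth & grey
c=C['top']; v,u=np.mgrid[175:245,255:400]; uv=np.c_[u.ravel(),v.ravel()]; P=pts(c,uv)
f=c['frame'][uv[:,1],uv[:,0]].astype(int); g=(np.ptp(f,axis=1)<30)&(f.mean(1)>80)&(abs(P[:,2]-.03)<.006); 
m=np.zeros((400,640),np.uint8); m[uv[g,1],uv[g,0]]=255; cv2.imwrite('pics/m.png',m[160:250,240:410])
Q=plane(c,uv[g],.03); print(len(Q),np.median(P[g,2]))
th=None; cen=np.array([X[0]+.19,X[1]])
for _ in range(6):
    a=np.arctan2(Q[:,1]-cen[1],-(Q[:,0]-cen[0])); r=np.hypot(*(Q[:,:2]-cen).T)
    o=[];i_=[]
    for t in np.arange(-.8,.8,.03):
        s=(abs(a-t)<.015)
        if s.sum()>8: o.append(Q[s][np.argmax(r[s])][:2]); i_.append(Q[s][np.argmin(r[s])][:2])
    o=np.array(o);i_=np.array(i_)
    s=least_squares(lambda q:np.r_[np.hypot(*(o-q[:2]).T)-q[2],np.hypot(*(i_-q[:2]).T)-q[3]],[*cen,.228,.166],loss='soft_l1',f_scale=.002); cen=s.x[:2]
print('pivot',s.x, 'ang range',np.percentile(a,[.5,99.5]))
print('arm dir from ring',np.arctan2(*(cen-X[:2])[::-1]),np.linalg.norm(cen-X[:2]))
# lath: z ~.07 in top
v,u=np.mgrid[130:190,245:405]; uv=np.c_[u.ravel(),v.ravel()];P=pts(c,uv);f=c['frame'][uv[:,1],uv[:,0]].astype(int)
g=(f[:,2]-f[:,0]>40)&(abs(P[:,2]-.07)<.007); L=plane(c,uv[g],.07)[:,:2]; rect=cv2.minAreaRect(L.astype(np.float32)*1000); print('lath',rect)
for k in('top','side'):
    cv2.imwrite(f'pics/z{k}.png',cv2.resize(C[k]['frame'][110:250,240:410] if k=='top' else C[k]['frame'][120:270,230:410],None,fx=4,fy=4,interpolation=2)[:600,:800])
E
```

```text
top 29 ((329.56201171875, 211.1237030029297), (7.553688049316406, 17.792564392089844), 77.99479675292969) [321 207] [338 213]
29 [ 0.53589463 -0.02835911  0.12090967] [ 0.523818   -0.05537396  0.11173275] [ 0.53930137 -0.01023035  0.12581457]
side 59 ((348.1729431152344, 192.89114379882812), (19.223379135131836, 26.0682373046875), 143.54147338867188) [337 181] [344 202]
50 [ 0.53095195 -0.01871927  0.11617855] [ 0.51230364 -0.05607196  0.09879303] [ 0.53826775 -0.00595233  0.12355054]
ring [ 0.52097353 -0.03566988  0.10235372] [np.float64(0.00906064125939248), np.float64(0.009060641259392415)]
2212 0.03074440617953056
pivot [ 0.69894786 -0.02000056  0.22073869  0.1603405 ] ang range [-1.02796102  0.83450303]
arm dir from ring 0.08781609972096399 0.1786627828164255
lath ((683.502685546875, -23.346466064453125), (83.39451599121094, 416.79168701171875), 10.39647102355957)
```

View pics/ztop.png

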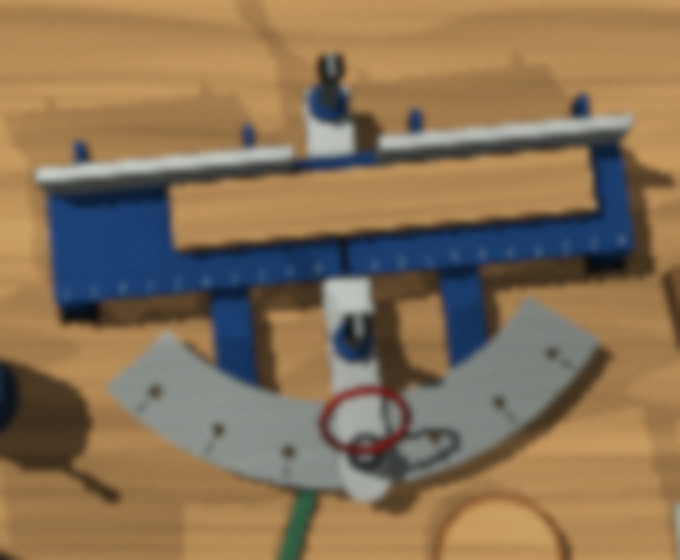

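View pics/zside.png

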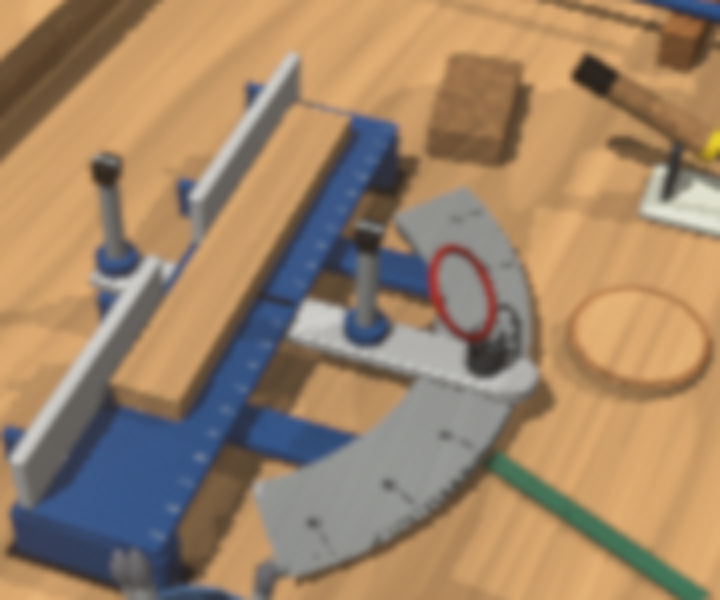

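The zoom shows the six free holes at about (155,392), (218,431), (289,453), (436,440), (499,403) and (553,353), with the ring ellipse at (365,420). In the side zoom the ring is at (462,292). I'll fit the guide frame to the holes.

```bash
cat >> h.py <<'E'
def goal(p,ψ,φ):  # TCP goal: heading psi, phi below level, tool y to the right
    z=np.array([np.cos(ψ)*np.cos(φ),np.sin(ψ)*np.cos(φ),-np.sin(φ)]); y=np.array([np.sin(ψ),-np.cos(ψ),0]); x=np.cross(y,z)
    s=manip.state(); R0=R.from_quat(s['orientation'])
    print('lin cm',np.round(R0.inv().apply(np.array(p)-s['tcp_pos'])*100,2),'twist',np.round((R0.inv()*R.from_matrix(np.c_[x,y,z])).as_rotvec(),3))
E
python3 - <<'E'
from h import *
c=cam('top'); cs=cam('side')
z=np.array([(155,392),(218,431),(289,453),(436,440),(499,403),(553,353)],float); uv=(z+.5)/4-.5+[240,110]
H=plane(c,uv,.03)[:,:2]; a=np.radians([45,30,15,-15,-30,-45]); M=np.c_[-.205*np.cos(a),.205*np.sin(a)]
mc,hc=M.mean(0),H.mean(0); U,S,V=np.linalg.svd((M-mc).T@(H-hc)); Rt=(U@V).T; t=hc-Rt@mc; th=np.arctan2(Rt[1,0],Rt[0,0])
print('pivot',t,'yaw',th,'res mm',np.round((M@Rt.T+t-H)*1000,1))
f=lambda r,zz:np.r_[t-r*Rt[:,0],zz]
ring,top=f(.187,.099),f(.1705,.118); print('ring',ring,'top',top)
for n,cc in(('top',c),('side',cs)):
    print(n,cv2.projectPoints(np.array([ring,top,f(.125,.133+.0)]),cc['R'],cc['t'],cc['K'],np.array([cc['k1'],0,0,0]))[0].reshape(-1,2))
E
```

```text
pivot [ 0.70523143 -0.01965238] yaw 0.09762779842002475 res mm [[-0.2 -0.1]
 [-0.2  0.1]
 [ 0.1  0.1]
 [ 1.1  0.4]
 [-0.4 -0.8]
 [-0.4  0.2]]
ring [ 0.51912189 -0.0378798   0.099     ] top [ 0.53554332 -0.03627149  0.118     ]
top [[331.10497305 215.199379  ]
 [330.84792505 208.40707197]
 [329.34656097 190.65290649]]
side [[345.4673686  192.75334962]
 [339.48574214 185.34296457]
 [321.85307759 176.14513875]]
```

apply_moves --series '[{"fingers":-1,"linear":[0,0,-6],"twist":[0,0,0]},{"fingers":-1,"linear":[0,0,-10],"twist":[0,0,0]},{"fingers":-1,"linear":[0,0,-10],"twist":[0,0,0]}]' --grip_force 10

```text
t: 0.68
tcp_pos: [0.1963, -0.5945, 0.3514]
orientation: [0.987, 0.159, 0.001, 0.003]
contact_force: [-0.1, 0.3, -0.5]
grip_width: 0.739
grasp_force: 0.0
```

The fitted ring projects onto the picture within a pixel in both views. Next is the transit.

```bash
python3 - <<'E'
from h import *
goal([.43,-.047,.30],.0976,np.radians(55)); print(manip.state()['qpos'])
E
```

```text
lin cm [ 39.35 -44.7    4.88] twist [-0.062  0.607  0.216]
[ 1.22328809  0.30170449 -0.05883179  1.28571023  0.01757734  1.5485009
 -0.0852347 ]
```

apply_moves --series '[{"fingers":-1,"linear":[39.4,-44.7,4.9],"twist":[0,0,0]},{"fingers":-1,"linear":[39.4,-44.7,4.9],"twist":[0,0,0]},{"fingers":-1,"linear":[39.4,-44.7,4.9],"twist":[0,0,0.1]},{"fingers":-1,"linear":[39.4,-44.7,4.9],"twist":[0,0.2,0.15]},{"fingers":-1,"linear":[39.4,-44.7,4.9],"twist":[-0.03,0.3,0.2]},{"fingers":-1,"linear":[39.4,-44.7,4.9],"twist":[-0.04,0.4,0.2]},{"fingers":-1,"linear":[39.4,-44.7,4.9],"twist":[-0.06,0.6,0.22]},{"fingers":-1,"linear":[39.4,-44.7,4.9],"twist":[-0.06,0.6,0.22]}]'

```text
t: 1.68
tcp_pos: [0.3892, -0.1516, 0.3034]
orientation: [0.955, 0.041, 0.292, -0.019]
contact_force: [-0.3, -2.1, -0.3]
grip_width: 0.0
grasp_force: 0.0
```

apply_moves --series '[{"fingers":-1,"linear":[0,0,0],"twist":[0,0,0]}]'

```text
t: 1.8
tcp_pos: [0.3922, -0.1479, 0.3052]
orientation: [0.955, 0.048, 0.291, -0.02]
contact_force: [-0.0, -1.0, 0.0]
grip_width: 0.004
grasp_force: 0.0
```

```bash
python3 - <<'E'
from h import *
goal([.43,-.047,.30],.0976,np.radians(55)); goal([.403,-.049,.216],.0976,np.radians(45));s=manip.state();print(s['t'],s['qpos'],s['tcp_pos'])
E
```

```text
lin cm [ 3.65 -9.64  3.19] twist [-0.012  0.019 -0.   ]
lin cm [-3.29 -9.64  8.65] twist [-0.012  0.193 -0.001]
1.8 [ 0.79075417 -0.49388615 -0.19557526  2.21889966 -0.56212504  1.00560687
 -0.66360258] [ 0.39221179 -0.14791656  0.30516695]
```

```bash
python3 - <<'E'
from h import *
goal([.47,-.042,.25],.0976,np.radians(52))
E
```

```text
lin cm [ 4.2  -9.67  9.59] twist [-0.012  0.071 -0.   ]
```

apply_moves --series '[{"fingers":-1,"linear":[1.4,-3.2,3.2],"twist":[0,0,0]},{"fingers":-1,"linear":[2.8,-6.4,6.4],"twist":[0,0.03,0]},{"fingers":-1,"linear":[4.2,-9.7,9.6],"twist":[-0.01,0.07,0]},{"fingers":-1,"linear":[4.2,-9.7,9.6],"twist":[-0.01,0.07,0]},{"fingers":-1,"linear":[4.2,-9.7,9.6],"twist":[-0.01,0.07,0]}]'

```text
t: 2.42
tcp_pos: [0.47, -0.048, 0.251]
orientation: [0.945, 0.042, 0.325, -0.016]
contact_force: [-0.4, -1.0, 0.4]
grip_width: 0.006
grasp_force: 0.0
```

```bash
python3 - <<'E'
from h import *
r=np.array([.5191,-.0379,.099]); 
for d in(.065,.007):
  ph=np.radians(50);z=np.array([np.cos(.0976)*np.cos(ph),np.sin(.0976)*np.cos(ph),-np.sin(ph)]); print((r-d*z).round(4)); goal(r-d*z,.0976,ph)
s=manip.state();print(s['t'],s['qpos'],s['tcp_pos'])
E
```

```text
[ 0.4775 -0.042   0.1488]
lin cm [-5.65 -0.51  8.56] twist [ 0.004  0.036 -0.008]
[ 0.5146 -0.0383  0.1044]
lin cm [-5.44 -0.53 14.35] twist [ 0.004  0.036 -0.008]
2.425 [ 0.72345132 -0.44893362 -0.49311559  2.30832563 -0.64873556  0.67284809
 -0.87801691] [ 0.46997806 -0.04796312  0.2510199 ]
```

apply_moves --series '[{"fingers":-1,"linear":[-2.0,-0.2,3.0],"twist":[0,0.01,0]},{"fingers":-1,"linear":[-4.0,-0.4,6.0],"twist":[0,0.03,0]},{"fingers":-1,"linear":[-5.6,-0.5,8.5],"twist":[0,0.036,-0.008]},{"fingers":-1,"linear":[-5.6,-0.5,8.5],"twist":[0,0.036,-0.008]},{"fingers":-1,"linear":[-5.6,-0.5,8.5],"twist":[0,0.036,-0.008]}]'

```text
t: 3.05
tcp_pos: [0.484, -0.0441, 0.1528]
orientation: [0.94, 0.046, 0.339, -0.014]
contact_force: [11.2, 6.4, 8.6]
grip_width: 0.007
grasp_force: 0.0
```

```bash
python3 - <<'E'
from h import *
goal([.4775,-.042,.1488],.0976,np.radians(50));goal([.5146,-.0383,.1044],.0976,np.radians(50))
s=manip.state();print(s['t'],s['qpos'],s['tcp_pos'])
t=cam('top')['frame'];d=cam('side')['frame']
cv2.imwrite('pics/p1.png',np.hstack([cv2.resize(t[150:260,280:380],(400,440),interpolation=2),cv2.resize(d[120:230,295:395],(400,440),interpolation=2)]))
E
```

```text
lin cm [-0.74 -0.27 -0.09] twist [0.004 0.006 0.001]
lin cm [-0.71 -0.3   5.7 ] twist [0.004 0.006 0.001]
3.05 [ 1.33591912 -0.42011858 -1.07922774  2.41472384 -1.26804907  0.55329126
 -0.29787466] [ 0.48403196 -0.04409521  0.1528188 ]
```

View pics/p1.png

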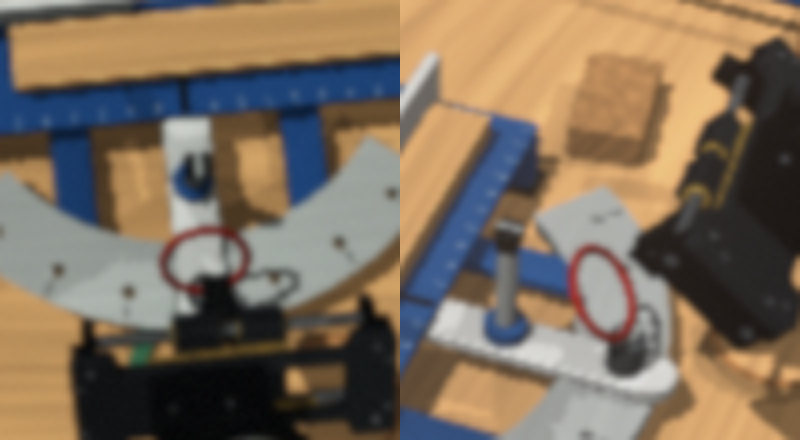

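The picture shows the shut fingertips just short of the ring, about (215,285) in the left half, and not touching it. Joints 4 and 5 are at their limits though, so I need a steeper tool. I'll fit a quick kinematic model to pick a good tilt.

```bash
cat > k.py <<'E'
from h import *
from scipy.optimize import least_squares
import itertools
Q=np.array([[1.22328809,.30170449,-.05883179,1.28571023,.01757734,1.5485009,-.0852347],[.79075417,-.49388615,-.19557526,2.21889966,-.56212504,1.00560687,-.66360258],[.72345132,-.44893362,-.49311559,2.30832563,-.64873556,.67284809,-.87801691],[1.33591912,-.42011858,-1.07922774,2.41472384,-1.26804907,.55329126,-.29787466],[1.229,.332,-.065,1.46,.022,1.35,-.088]])
T=np.array([[.1963,-.5945,.3514],[.39221,-.14792,.30517],[.46998,-.04796,.25102],[.48403,-.0441,.15282],[.196,-.594,.248]])
O=R.from_quat([[.987,.159,.001,.003],[.955,.048,.291,-.02],[.945,.042,.325,-.016],[.94,.046,.339,-.014],[.9873,.1587,0,-.0006]])
def fk(q,sg,p):
    e=R.from_euler; h,l1,l2,L,a,b,c,o=p
    A=e('z',sg[0]*q[0])*e('y',q[1]); x=np.array([0,0,h])+A.apply([0,0,0]); A=A*e('z',sg[1]*q[2]); x=x+A.apply([a,0,l1])
    A=A*e('y',q[3])*e('z',sg[2]*q[4]); x=x+A.apply([b,0,l2]); A=A*e('y',q[5]); x=x+A.apply([c,0,L]); return x,A*e('z',sg[3]*q[6]+o)
def res(p,sg):
    out=[]
    for q,t,o in zip(Q,T,O):
        x,A=fk(q,sg,p); out+=[*(x-t),*(.3*(o.inv()*A).as_rotvec())]
    return np.array(out)
def fit():
    best=None
    for sg in itertools.product([-1],[1,-1],[1,-1],[1,-1]):
      for o in(0,1.57,3.14,-1.57):
        s=least_squares(res,[.34,.43,.49,.39,0,0,0,o],args=(sg,))
        if best is None or s.cost<best[0]: best=(s.cost,sg,s.x)
    return best
E
python3 - <<'E'
from k import *
c,sg,p=fit(); print(c,sg,p.round(4)); print(np.abs(res(p,sg)).max())
lo=np.array([-2.6,-.5,-1.47,.16,-1.27,.06,-2.6]);hi=np.array([2.6,2.12,1.34,2.42,4.41,2.06,2.6])
ring=np.array([.5191,-.0379,.099]); s=manip.state(); q0=s['qpos']; rng=np.random.default_rng(0)
for ph in(45,50,55,60,65):
  for ps in (-.4,-.2,.0976,.4,.6):
   for flip in(1,-1):
    f=np.radians(ph);z=np.array([np.cos(ps)*np.cos(f),np.sin(ps)*np.cos(f),-np.sin(f)]);y=flip*np.array([np.sin(ps),-np.cos(ps),0]);A=R.from_matrix(np.c_[np.cross(y,z),y,z])
    ok=None
    for k in range(12):
        x0=np.clip(q0,lo+.1,hi-.1) if k==0 else rng.uniform(lo+.1,hi-.1)
        def g(q):
            x,B=fk(q,sg,p); return np.r_[(x-(ring-.007*z))*10,3*(A.inv()*B).as_rotvec(),.003*((q-(lo+hi)/2)/(hi-lo))**3]
        r=least_squares(g,x0,bounds=(lo+.03,hi-.03),max_nfev=60)
        e=np.abs(g(r.x)[:6]).max()
        if ok is None or e<ok[0]: ok=(e,r.x)
        if e<.01: break
    print(ph,ps,flip,round(ok[0],3),ok[1].round(2),k)
E
```

```text
0.002433402703167466 (-1, -1, -1, -1) [ 0.2096  0.4135  0.4691  0.2582  0.0221 -0.017  -0.0083  1.5709]
0.04388063530278824
45 -0.4 1 0.089 [ 1.45 -0.27 -1.44  2.39  0.54  0.12 -2.57] 11
45 -0.4 -1 0.0 [ 0.87 -0.02 -0.89  2.38  1.45  0.29 -0.2 ] 0
45 -0.2 1 0.077 [ 0.84 -0.02 -0.77  2.39  2.04  0.09  2.57] 11
45 -0.2 -1 0.05 [-1.25 -0.08  1.31  2.39  1.64  0.16 -0.12] 11
45 0.0976 1 0.064 [-1.21 -0.05  1.29  2.39  4.38  0.09  0.49] 11
45 0.0976 -1 0.14 [-1.14 -0.1   1.24  2.39 -0.8   0.09  2.57] 11
45 0.4 1 0.005 [ 1.66  0.12 -1.44  2.36 -1.24  0.35  0.2 ] 0
45 0.4 -1 0.151 [ 1.62  0.47 -1.44  2.35 -0.26  0.12  2.57] 11
45 0.6 1 0.0 [ 1.28  0.13 -0.99  2.29 -1.14  0.55  0.29] 0
45 0.6 -1 0.13 [ 1.65  0.65 -1.44  2.29  0.01  0.28  2.57] 11
50 -0.4 1 0.008 [ 1.45 -0.19 -1.44  2.38  0.59  0.18 -2.57] 0
50 -0.4 -1 0.0 [ 0.88 -0.02 -0.89  2.36  1.06  0.29  0.2 ] 0
50 -0.2 1 0.0 [-0.73 -0.05  0.79  2.39  0.92  0.15 -2.57] 1
50 -0.2 -1 0.0 [-0.73 -0.05  0.79  2.39  0.92  0.15  0.57] 0
50 0.0976 1 0.0 [ 1.41 -0.1  -1.3   2.38 -1.16  0.23 -0.32] 0
50 0.0976 -1 0.0 [-0.6  -0.04  0.69  2.39 -0.
[... 1382 characters left out ...]
13 -1.05  2.21 -0.51  0.56 -0.35] 0
60 0.6 -1 0.0 [ 1.55  0.29 -1.38  2.21 -0.18  0.51  2.54] 2
65 -0.4 1 0.0 [ 1.12  0.08 -1.13  2.22  0.48  0.53 -2.34] 0
65 -0.4 -1 0.0 [ 0.95  0.06 -0.95  2.22  0.44  0.52  0.83] 0
65 -0.2 1 0.0 [ 1.39  0.1  -1.37  2.24  0.36  0.47 -2.01] 0
65 -0.2 -1 0.0 [ 0.91  0.03 -0.86  2.24  0.2   0.45  1.26] 0
65 0.0976 1 0.0 [ 1.28  0.06 -1.19  2.24 -0.08  0.45 -1.3 ] 0
65 0.0976 -1 0.0 [ 1.06  0.04 -0.96  2.24 -0.13  0.45  1.88] 0
65 0.4 1 0.0 [ 1.09  0.08 -0.94  2.21 -0.32  0.54 -0.75] 0
65 0.4 -1 0.0 [ 1.48  0.2  -1.35  2.21 -0.06  0.52  2.19] 1
65 0.6 1 0.0 [ 1.26  0.16 -1.09  2.17 -0.29  0.6  -0.56] 0
65 0.6 -1 0.0 [ 1.42  0.24 -1.28  2.17 -0.13  0.59  2.46] 1
```

```bash
python3 - <<'E'
from h import *
goal([.477,-.037,.18],-.03,np.radians(60))
E
```

```text
lin cm [ 1.32 -0.81 -2.48] twist [-0.068 -0.168  0.105]
```

apply_moves --series '[{"fingers":-1,"linear":[0.6,-0.4,-2.5],"twist":[0,0,0]},{"fingers":-1,"linear":[1.3,-0.8,-2.5],"twist":[-0.03,-0.08,0.05]},{"fingers":-1,"linear":[1.3,-0.8,-2.5],"twist":[-0.07,-0.17,0.105]},{"fingers":-1,"linear":[1.3,-0.8,-2.5],"twist":[-0.07,-0.17,0.105]},{"fingers":-1,"linear":[1.3,-0.8,-2.5],"twist":[-0.07,-0.17,0.105]},{"fingers":-1,"linear":[1.3,-0.8,-2.5],"twist":[-0.07,-0.17,0.105]}]'

```text
t: 3.9
tcp_pos: [0.4765, -0.035, 0.1798]
orientation: [0.966, -0.014, 0.259, 0.003]
contact_force: [-0.2, -0.3, -0.2]
grip_width: 0.003
grasp_force: 0.0
```

```bash
python3 - <<'E'
from h import *
r=np.array([.5191,-.0379,.099]);ph=np.radians(60);ps=-.03
z=np.array([np.cos(ps)*np.cos(ph),np.sin(ps)*np.cos(ph),-np.sin(ph)])
for d in(.06,.007): goal(r-d*z,ps,ph)
s=manip.state();print(s['t'],s['qpos'],s['tcp_pos'],s['contact_force'])
E
```

```text
lin cm [-0.35  0.17  3.13] twist [-0.002  0.     0.   ]
lin cm [-0.34  0.18  8.43] twist [-0.002  0.     0.   ]
3.9 [ 1.28555781 -0.47632791 -1.07059079  2.28361326 -0.79995627  0.69174435
 -0.91731404] [ 0.47654344 -0.03503483  0.17978206] [-0.2376062  -0.32613569 -0.23133386]
```

apply_moves --series '[{"fingers":-1,"linear":[-0.35,0.17,1.5],"twist":[0,0,0]},{"fingers":-1,"linear":[-0.35,0.17,3.0],"twist":[0,0,0]},{"fingers":-1,"linear":[-0.35,0.17,4.2],"twist":[0,0,0]},{"fingers":-1,"linear":[-0.35,0.17,5.4],"twist":[0,0,0]},{"fingers":-1,"linear":[-0.35,0.17,5.4],"twist":[0,0,0]}]'

```text
t: 4.53
tcp_pos: [0.5004, -0.0373, 0.131]
orientation: [0.966, -0.014, 0.258, 0.003]
contact_force: [-0.4, -0.1, -0.2]
grip_width: 0.006
grasp_force: 0.0
```

```bash
python3 - <<'E'
from h import *
r=np.array([.5191,-.0379,.099]);ph=np.radians(60);ps=-.03
z=np.array([np.cos(ps)*np.cos(ph),np.sin(ps)*np.cos(ph),-np.sin(ph)])
for d in(.06,.007): goal(r-d*z,ps,ph)
s=manip.state();print(s['t'],s['qpos'],s['tcp_pos'],s['contact_force'])
t=cam('top')['frame'];d=cam('side')['frame']
cv2.imwrite('pics/p2.png',np.hstack([cv2.resize(t[180:240,300:360],(400,400),interpolation=2),cv2.resize(d[160:220,315:375],(400,400),interpolation=2)]))
E
```

```text
lin cm [ 0.02  0.   -2.29] twist [-0.002  0.002 -0.   ]
lin cm [0.03 0.01 3.01] twist [-0.002  0.002 -0.   ]
4.525 [ 1.47274485 -0.31413755 -1.33119811  2.28316364 -0.73249608  0.50063457
 -0.95349266] [ 0.50036797 -0.03726425  0.13097413] [-0.40313203 -0.08310748 -0.20689384]
```

View pics/p2.png

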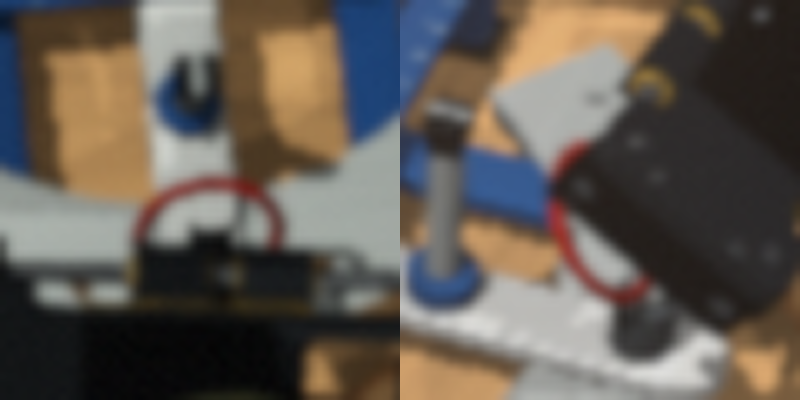

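The fingertips, at about (208,235) in the left half, are centred at the ring's opening and clear of the wire. I'll carry on inserting.

apply_moves --series '[{"fingers":-1,"linear":[0,0,1.0],"twist":[0,0,0]},{"fingers":-1,"linear":[0,0,2.0],"twist":[0,0,0]},{"fingers":-1,"linear":[0,0,2.6],"twist":[0,0,0]},{"fingers":-1,"linear":[0,0,2.6],"twist":[0,0,0]}]'

```text
t: 5.12
tcp_pos: [0.5137, -0.0378, 0.1088]
orientation: [0.966, -0.014, 0.258, 0.003]
contact_force: [0.1, -0.6, -0.2]
grip_width: 0.008
grasp_force: 0.0
```

```bash
python3 - <<'E'
from h import *
r=np.array([.5191,-.0379,.099]);ph=np.radians(60);ps=-.03
z=np.array([np.cos(ps)*np.cos(ph),np.sin(ps)*np.cos(ph),-np.sin(ph)])
goal(r-.007*z,ps,ph)
s=manip.state();print(s['t'],s['qpos'],s['tcp_pos'],s['contact_force'])
E
```

```text
lin cm [-0.02 -0.    0.42] twist [-0.002  0.002  0.   ]
5.125 [ 1.49156096 -0.03362014 -1.45871988  2.27358761 -0.09301416  0.35105933
 -1.49738851] [ 0.51367665 -0.03776828  0.10879816] [ 0.13776389 -0.5754509  -0.1856524 ]
```

apply_moves --series '[{"fingers":-1,"linear":[0.3,0,0.4],"twist":[0,0,0]},{"fingers":-1,"linear":[0.6,0,0.4],"twist":[0,0,0]},{"fingers":-1,"linear":[0.8,0,0.4],"twist":[0,0,0]},{"fingers":-1,"linear":[0.8,0,0.4],"twist":[0,0,0]}]'

```text
t: 5.62
tcp_pos: [0.523, -0.0376, 0.1099]
orientation: [0.966, -0.014, 0.258, 0.004]
contact_force: [-0.9, -0.0, -0.2]
grip_width: 0.006
grasp_force: 0.0
```

apply_moves --series '[{"fingers":-1,"linear":[0.2,0,0],"twist":[0,0,0]},{"fingers":-1,"linear":[0.3,0,0],"twist":[0,0,0]},{"fingers":-1,"linear":[0.3,0,0],"twist":[0,0,0]}]'

```text
t: 6.0
tcp_pos: [0.5251, -0.0378, 0.1109]
orientation: [0.966, -0.014, 0.258, 0.003]
contact_force: [-2.4, 0.1, -1.2]
grip_width: 0.003
grasp_force: 0.9
```

apply_moves --series '[{"fingers":-1,"linear":[0.25,0,-0.43],"twist":[0,0,0]},{"fingers":-1,"linear":[0.5,0,-0.86],"twist":[0,0,0]},{"fingers":-1,"linear":[0.75,0,-1.2],"twist":[0,0,0]},{"fingers":-1,"linear":[0.85,0,-1.3],"twist":[0,0,0]},{"fingers":-1,"linear":[0.85,0,-1.3],"twist":[0,0,0]},{"fingers":-1,"linear":[0.85,0,-1.3],"twist":[0,0,0]}]'

```text
t: 6.75
tcp_pos: [0.5237, -0.0378, 0.1244]
orientation: [0.967, -0.014, 0.255, 0.003]
contact_force: [-6.3, -0.5, -8.0]
grip_width: 0.006
grasp_force: 4.1
```

```bash
python3 - <<'E'
from h import *
s=manip.state();print(s['t'],s['qpos'],s['tcp_pos'],s['contact_force'])
t=cam('top')['frame'];d=cam('side')['frame']
cv2.imwrite('pics/p3.png',np.hstack([cv2.resize(t[180:240,300:360],(400,400),interpolation=2),cv2.resize(d[160:220,315:375],(400,400),interpolation=2)]))
E
```

```text
6.75 [ 1.44835632 -0.04739787 -1.4122981   2.23476516 -0.116238    0.39940995
 -1.48065086] [ 0.52371189 -0.0378231   0.12443154] [-6.28805108 -0.49034003 -8.01221685]
```

View pics/p3.png

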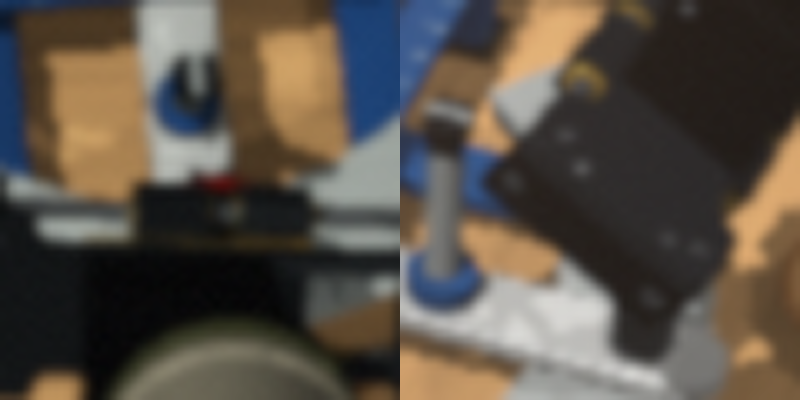

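The ring, with only its top visible at (222,185) left, is hooked and raised, and the force of about 8 N matches the spring. I'll raise it slightly more and then swing. I work out the arc next.

apply_moves --series '[{"fingers":-1,"linear":[0.15,0,-0.2],"twist":[0,0,0]},{"fingers":-1,"linear":[0.2,0,-0.25],"twist":[0,0,0]},{"fingers":-1,"linear":[0.2,0,-0.25],"twist":[0,0,0]}]'

```text
t: 7.22
tcp_pos: [0.5239, -0.0378, 0.1274]
orientation: [0.967, -0.014, 0.255, 0.003]
contact_force: [-9.0, -1.4, -8.1]
grip_width: 0.007
grasp_force: 5.4
```

```bash
python3 - <<'E'
from h import *
s=manip.state();R0=R.from_quat(s['orientation']);P=s['tcp_pos'];print(P,s['contact_force'])
piv=np.array([.7052,-.0197])
for a in(.02,.06,.1,.14,.18,.22,.2618,.28):
    c,n=np.cos(-a),np.sin(-a); M=np.array([[c,-n],[n,c]])
    d=np.r_[piv+M@(P[:2]-piv)-P[:2],0]; tw=R0.inv().apply([0,0,-a*.0]); print(a,(R0.inv().apply(d)*100).round(2),d.round(4))
E
```

```text
[ 0.52386782 -0.03777091  0.12736959] [-9.02388937 -1.36073126 -8.07919314]
0.02 [-0.04 -0.36 -0.02] [-0.0003  0.0036  0.    ]
0.06 [-0.09 -1.09 -0.05] [-0.0008  0.0109  0.    ]
0.1 [-0.12 -1.82 -0.07] [-0.0009  0.0182  0.    ]
0.14 [-0.13 -2.54 -0.07] [-0.0007  0.0255  0.    ]
0.18 [-0.11 -3.27 -0.06] [-0.0003  0.0328  0.    ]
0.22 [-0.06 -4.   -0.03] [0.0004 0.04   0.    ]
0.2618 [ 0.01 -4.76  0.01] [0.0015 0.0475 0.    ]
0.28 [ 0.05 -5.09  0.03] [0.0021 0.0508 0.    ]
```

apply_moves --series '[{"fingers":-1,"linear":[-0.04,-0.4,-0.02],"twist":[0,0,0]},{"fingers":-1,"linear":[-0.08,-0.9,-0.05],"twist":[0,0,0]},{"fingers":-1,"linear":[-0.11,-1.4,-0.06],"twist":[0,0,0]},{"fingers":-1,"linear":[-0.12,-1.8,-0.07],"twist":[0,0,0]},{"fingers":-1,"linear":[-0.12,-1.8,-0.07],"twist":[0,0,0]}]'

```text
t: 7.85
tcp_pos: [0.5227, -0.0195, 0.1271]
orientation: [0.967, -0.014, 0.255, 0.003]
contact_force: [-8.8, 0.2, -8.2]
grip_width: 0.006
grasp_force: 5.5
```

```bash
cat > col.py <<'E'
from h import *
# arm angle from the near column: its blue foot / dark head seen by the top camera
def arm(tag=None):
    c=cam('top'); s=manip.state(); print(s['t'],s['tcp_pos'].round(4),s['contact_force'].round(1),s['qpos'].round(2))
    # aluminium bar between bed edge and column foot: bright grey pixels near z .042
    v,u=np.mgrid[170:205,290:360]; uv=np.c_[u.ravel(),v.ravel()]; P=plane(c,uv,.042); f=c['frame'][uv[:,1],uv[:,0]].astype(int)
    w=P[:,:2]-[.7052,-.0197]; e=np.array([np.cos(.0976),np.sin(.0976)]); r=np.hypot(*w.T)
    g=(np.ptp(f,axis=1)<35)&(f.mean(1)>140)&(r>.093)&(r<.108)
    an=np.arctan2(-w[g,1],-w[g,0])*-1+.0976
    if g.sum()>4: print('n',g.sum(),'arm angle mid',(an.min()+an.max())/2,'median',np.median(an),'width',np.ptp(an)*.1)
    if tag: 
        d=cam('side')['frame']; cv2.imwrite(f'pics/{tag}.png',np.hstack([cv2.resize(c['frame'][160:240,290:370],(400,400),interpolation=2),cv2.resize(d[150:230,305:385],(400,400),interpolation=2)]))
E
python3 -c "
from col import *
arm()"
```

```text
7.9 [ 0.5227 -0.0195  0.1271] [-8.6  1.3 -8.7] [ 1.4  -0.09 -1.4   2.24 -0.16  0.41 -1.49]
n 40 arm angle mid 0.11896775078542005 median 0.1426805013089722 width 0.03182417108743917
```

apply_moves --series '[{"fingers":-1,"linear":[0,-0.5,0],"twist":[0,0,0]},{"fingers":-1,"linear":[0,-1.1,0.01],"twist":[0,0,0]},{"fingers":-1,"linear":[0.04,-1.7,0.03],"twist":[0,0,0]},{"fingers":-1,"linear":[0.08,-2.3,0.05],"twist":[0,0,0]},{"fingers":-1,"linear":[0.12,-2.8,0.07],"twist":[0,0,0]},{"fingers":-1,"linear":[0.13,-2.9,0.08],"twist":[0,0,0]},{"fingers":-1,"linear":[0.13,-2.9,0.08],"twist":[0,0,0]}]'

```text
t: 8.78
tcp_pos: [0.5242, 0.0095, 0.1264]
orientation: [0.967, -0.014, 0.254, 0.003]
contact_force: [-11.6, 2.1, -8.3]
grip_width: 0.008
grasp_force: 7.0
```

```bash
python3 -c "
from col import *
arm('p4')"
```

```text
8.825 [0.5242 0.0095 0.1264] [-11.9   2.3  -8.1] [ 1.36 -0.08 -1.44  2.23 -0.04  0.41 -1.67]
n 43 arm angle mid 0.29858990726401324 median 0.28859259918460806 width 0.03176809694649303
```

View pics/p4.png

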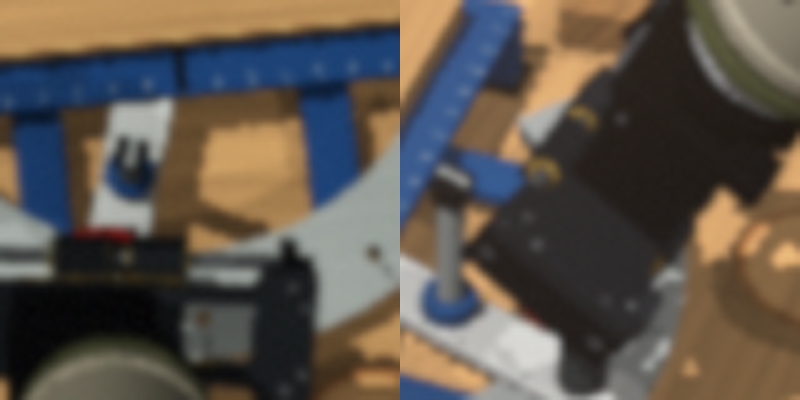

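```bash
cat >> col.py <<'E'
def ang(c,img):
    e=.0976; out=[]
    v,u=np.mgrid[170:212,290:350]; uv=np.c_[u.ravel(),v.ravel()]; f=img[uv[:,1],uv[:,0]].astype(int)
    P=plane(c,uv,.042); w=P[:,:2]-[.7052,-.0197]; r=np.hypot(*w.T); a=-np.arctan2(-w[:,1],-w[:,0])+e
    g=(np.ptp(f,axis=1)<40)&(f.mean(1)>140)
    for r0 in (.090,.094,.098,.102,.106,.148,.152):
        s=g&(abs(r-r0)<.003)&(a>-.22)&(a<.5)
        if s.sum()>3: out.append((r0,round((a[s].min()+a[s].max())/2,3),round(np.ptp(a[s])*r0*1000)))
    b=(f[:,0]-f[:,2]>40)&(f[:,0]>80); P2=plane(c,uv,.052); w=P2[:,:2]-[.7052,-.0197]; r=np.hypot(*w.T); a2=-np.arctan2(-w[:,1],-w[:,0])+e
    s=b&(r>.105)&(r<.145)&(a2>-.15)&(a2<.42); out.append(('foot',s.sum(),round(a2[s].mean(),3),round((a2[s].min()+a2[s].max())/2,3),round(r[s].mean(),3)))
    return out
E
python3 -c "
from col import *
c=cam('top'); print(ang(c,cv2.imread('pics/top0.png'))); print(ang(c,c['frame']))"
```

```text
[(0.09, np.float64(0.013), 30), (0.094, np.float64(0.02), 29), (0.098, np.float64(0.011), 32), (0.102, np.float64(0.01), 33), (0.106, np.float64(0.125), 9), (0.148, np.float64(0.01), 29), (0.152, np.float64(0.013), 29), ('foot', np.int64(19), np.float64(0.057), np.float64(0.048), np.float64(0.128))]
[(0.09, np.float64(0.282), 30), (0.094, np.float64(0.3), 30), (0.098, np.float64(0.294), 30), (0.102, np.float64(0.288), 30), (0.106, np.float64(0.3), 29), (0.148, np.float64(0.286), 30), (0.152, np.float64(0.283), 30), ('foot', np.int64(13), np.float64(0.324), np.float64(0.315), np.float64(0.131))]
```

apply_moves --series '[{"fingers":-1,"linear":[0,0.15,0],"twist":[0,0,0]},{"fingers":-1,"linear":[0,0.3,0],"twist":[0,0,0]},{"fingers":-1,"linear":[0,0.3,0],"twist":[0,0,0]}]'

```text
t: 9.3
tcp_pos: [0.5239, 0.0063, 0.1262]
orientation: [0.967, -0.014, 0.253, 0.003]
contact_force: [-14.0, 1.1, -7.3]
grip_width: 0.004
grasp_force: 7.2
```

```bash
python3 -c "
from col import *
c=cam('top'); print(ang(c,c['frame'])); print(manip.state()['contact_force'],manip.state()['tcp_pos'])"
```

```text
[(0.09, np.float64(0.276), 29), (0.094, np.float64(0.27), 30), (0.098, np.float64(0.265), 30), (0.102, np.float64(0.27), 27), (0.106, np.float64(0.278), 30), (0.148, np.float64(0.267), 30), (0.152, np.float64(0.271), 32), ('foot', np.int64(14), np.float64(0.319), np.float64(0.312), np.float64(0.13))]
[-13.77138017   1.1346005   -7.62553169] [0.5239344  0.00632663 0.12621723]
```

The arm is at about 0.26, on the hole. I'll let the pin down.

apply_moves --series '[{"fingers":-1,"linear":[-0.2,0,0.35],"twist":[0,0,0]},{"fingers":-1,"linear":[-0.4,0,0.7],"twist":[0,0,0]},{"fingers":-1,"linear":[-0.6,0,1.04],"twist":[0,0,0]},{"fingers":-1,"linear":[-0.8,0,1.3],"twist":[0,0,0]},{"fingers":-1,"linear":[-1.0,0,1.4],"twist":[0,0,0]},{"fingers":-1,"linear":[-1.2,0,1.4],"twist":[0,0,0]},{"fingers":-1,"linear":[-1.2,0,1.4],"twist":[0,0,0]}]'

```text
t: 10.22
tcp_pos: [0.5251, 0.0067, 0.112]
orientation: [0.966, -0.014, 0.259, 0.003]
contact_force: [-1.2, 3.2, -0.5]
grip_width: -0.0
grasp_force: 1.5
```

```bash
python3 -c "
from col import *
c=cam('top'); print(ang(c,c['frame'])); print(manip.state()['contact_force'],manip.state()['tcp_pos'])
d=cam('side')
for n,cc,b in(('top',c,(285,180,350,240)),('side',d,(310,160,375,225))):
    x0,y0,x1,y1=b;f=cc['frame'][y0:y1,x0:x1].astype(int);m=(f[...,2]-f[...,1]>40)&(f[...,2]-f[...,0]>40);ys,xs=np.nonzero(m&(f[...,1]<70));print(n,len(xs),(xs.min()+x0,xs.max()+x0,ys.min()+y0,ys.max()+y0) if len(xs) else 0)
# predicted ring wire, pin down / riding, at .2618
e=.0976-.2618
for L in(0,.01):
    t=np.linspace(0,2*np.pi,60);q=.0285*np.c_[np.sin(t),np.cos(t)]
    r=-.187+q[:,1]*np.sin(.698);P=np.c_[.7052+r*np.cos(e)-q[:,0]*np.sin(e),-.0197+r*np.sin(e)+q[:,0]*np.cos(e),.099+L+q[:,1]*np.cos(.698)]
    for n,cc in(('top',c),('side',d)):
        p=cv2.projectPoints(P,cc['R'],cc['t'],cc['K'],np.array([cc['k1'],0,0,0]))[0].reshape(-1,2);print(L,n,p.min(0),p.max(0))
cv2.imwrite('pics/p5.png',np.hstack([cv2.resize(c['frame'][180:240,290:350],(400,400),interpolation=2),cv2.resize(d['frame'][160:220,315:375],(400,400),interpolation=2)]))
"
```

```text
[(0.09, np.float64(0.276), 29), (0.094, np.float64(0.27), 30), (0.098, np.float64(0.265), 30), (0.102, np.float64(0.256), 29), (0.106, np.float64(0.274), 29), (0.148, np.float64(0.267), 30), (0.152, np.float64(0.261), 29), ('foot', np.int64(16), np.float64(0.303), np.float64(0.293), np.float64(0.131))]
[-0.58976538  3.55935985 -0.28434679] [0.52516003 0.00664348 0.11204507]
top 11 (np.int64(311), np.int64(316), np.int64(206), np.int64(208))
side 0 0
0 top [302.5571536  206.88118829] [323.53475517 222.05980603]
0 side [327.86095858 193.35540703] [345.66584227 217.396393  ]
0.01 top [302.47224855 206.46867013] [323.66366092 221.81465063]
0.01 side [328.03703591 190.26895637] [345.97575388 214.47707573]
```

View pics/p5.png

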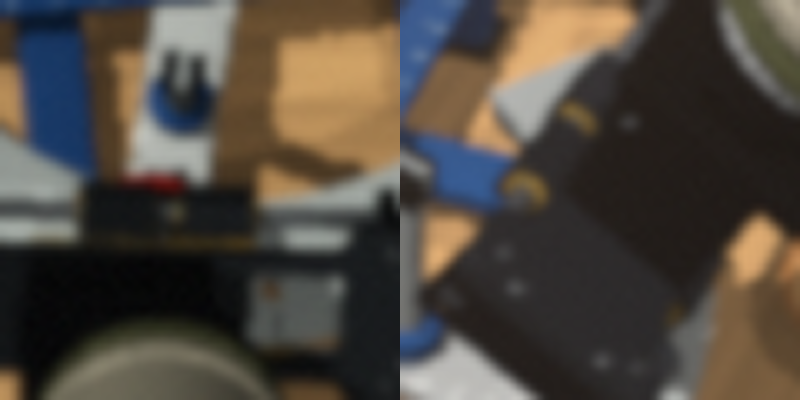

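The ring top is at (155,185) left, and the spring load has gone from the finger. I'll centre the finger in the ring and withdraw.

apply_moves --series '[{"fingers":-1,"linear":[-0.4,-0.2,0],"twist":[0,0,0]},{"fingers":-1,"linear":[-0.8,-0.4,0],"twist":[0,0,0]},{"fingers":-1,"linear":[-0.8,-0.4,0],"twist":[0,0,0]}]'

```text
t: 10.7
tcp_pos: [0.5178, 0.0103, 0.1076]
orientation: [0.966, -0.014, 0.258, 0.004]
contact_force: [-0.0, 0.3, -0.2]
grip_width: 0.005
grasp_force: 0.0
```

apply_moves --series '[{"fingers":-1,"linear":[0,0,-1.0],"twist":[0,0,0]},{"fingers":-1,"linear":[0,0,-2.0],"twist":[0,0,0]},{"fingers":-1,"linear":[0,0,-3.5],"twist":[0,0,0]},{"fingers":-1,"linear":[0,0,-5.5],"twist":[0,0,0]},{"fingers":-1,"linear":[0,0,-8],"twist":[0,0,0]},{"fingers":-1,"linear":[0,0,-11],"twist":[0,0,0]},{"fingers":-1,"linear":[0,0,-11],"twist":[0,0,0]},{"fingers":-1,"linear":[0,0,-11],"twist":[0,0,0]}]'

```text
t: 11.7
tcp_pos: [0.4632, 0.0119, 0.2027]
orientation: [0.966, -0.014, 0.258, 0.004]
contact_force: [0.1, 0.5, 0.3]
grip_width: 0.004
grasp_force: 0.0
```

```bash
python3 -c "
from col import *
c=cam('top'); print(ang(c,c['frame'])); print(manip.state()['contact_force'],manip.state()['tcp_pos'],manip.state()['qpos'].round(2))
d=cam('side')
for n,cc,b in(('top',c,(295,195,335,232)),('side',d,(318,178,360,225))):
    x0,y0,x1,y1=b;f=cc['frame'][y0:y1,x0:x1].astype(int);m=(f[...,2]-f[...,1]>40)&(f[...,2]-f[...,0]>40);m&=f[...,1]<90;ys,xs=np.nonzero(m);print(n,len(xs),(xs.min()+x0,xs.max()+x0,ys.min()+y0,ys.max()+y0) if len(xs) else 0)
cv2.imwrite('pics/p6.png',np.hstack([cv2.resize(c['frame'][180:240,290:350],(400,400),interpolation=2),cv2.resize(d['frame'][170:230,310:370],(400,400),interpolation=2)]))
"
```

```text
[(0.09, np.float64(0.26), 32), (0.094, np.float64(0.27), 30), (0.098, np.float64(0.265), 30), (0.102, np.float64(0.256), 29), (0.106, np.float64(0.265), 33), (0.148, np.float64(0.267), 30), (0.152, np.float64(0.261), 29), ('foot', np.int64(21), np.float64(0.286), np.float64(0.272), np.float64(0.132))]
[-0.49640299  0.3907987   0.33668365] [0.46307932 0.01193836 0.20225427] [ 0.86 -0.44 -0.84  2.29 -0.49  0.67 -1.31]
top 75 (np.int64(303), np.int64(323), np.int64(206), np.int64(223))
side 110 (np.int64(328), np.int64(346), np.int64(193), np.int64(218))
```

View pics/p6.png

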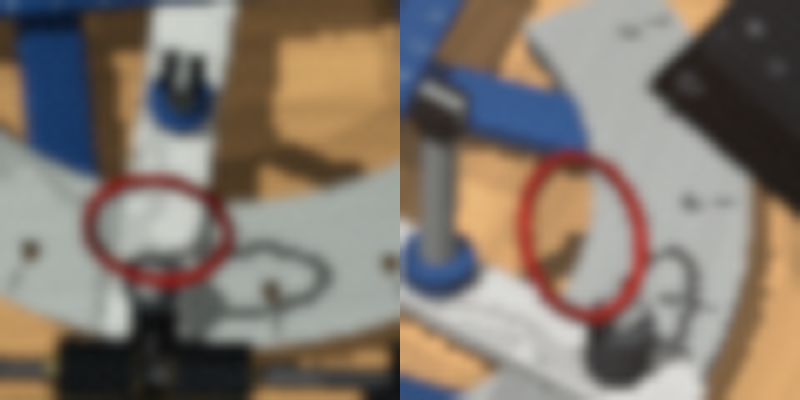

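The finger is out of the ring. The ring spans rows 193–218 in the side view, against 193.4–217.4 predicted with the pin home (190.3–214.5 if it were riding), so the pin is fully down in the next hole.

```bash
python3 -c "
from cell import manip
print(manip.sign_off())"
```

```text
the job is handed in; nothing more can be done
None
```

The arm is one hole to the left with the index pin fully home, the finger is out of the ring, and the job was handed in at about 12 s; I didn't check the lath and the loose items separately afterwards.

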